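Hold a small drawer front in the lamp slot of a curing box

ROBOT

A 6-joint arm with a two-finger parallel gripper is mounted at the origin on the work surface. World frame = base frame: x ahead of the robot, y to its left, z up, the work surface at z = 0. Lengths are in m, angles in rad, forces in N, time in s.
With the tool pointing down it reaches from about 0.275 to 0.975 m from the base axis. Payload 8.4 kg.
Tool frame: the origin (TCP) lies on the front face of the gripper's body, between the roots of the fingers; the fingertips stand 88 mm ahead of it and the grasp point (between the pads) lies env.grasp_offset ahead of it (env.grasp_offset is the distance from the TCP to the grasp point, in m); z points along the fingers, y is the line along which they close (so a half turn about z gives the same grasp; the last joint's range is limited). The gripper opens to 92 mm and grips with 3 to 60 N. Pads are 20 mm wide; open, the fingers measure 128 mm over their backs; the gripper's body (75 mm by 189 mm) begins 69 mm behind the grasp point.
Start: joints at [1.126, 0.353, 1.633, -0, 1.155, -0.002], TCP at [0.268, 0.565, 0.303] pointing down, gripper open.
Joint ranges: [-2.63, 2.63], [-0.92, 2.1], [0.06, 2.66], [-1.3, 4.44], [0, 2.69], [-3.02, 3.02]. Speed limits (rad/s): [2.22, 2.22, 2.79, 3.14, 3.14, 3.14].

INTERFACE

Orientations are given as [roll, pitch, yaw] about the fixed x, y, z axes, in that order (R = Rz(yaw) Ry(pitch) Rx(roll)).
In Python, from rig import env gives the robot as it stands.
- The arm moves only by the tool send_rows, never from a script. Its argument "increments" is a list of rows, each an object with "translation": the shift along the tool's x, y, z each as a share of 20 mm, from -1 to 1, a list of three; "rot": the turn, a rotation vector about the tool's x, y, z each as a share of 0.08 rad, from -1 to 1, a list of three. In form: [{"translation": [tx, ty, tz], "rot": [ax, ay, az]}, ...]. A call has 1 to 12 rows; each row shifts and turns the commanded pose from where the row before left it, along the tool's axes as they then stand; what a row does not reach is not made up. A row lasts 1/12 s, in which the tool goes at most 41.7 mm and 7.16 degrees, less where a joint would pass 70% of its speed; a pose out of reach is approached as far as the arm can. A call with a number of a shift or a turn outside -1 to 1 is refused whole. A call with a gripper value outside its range is refused whole. "fingers" is the gripper's target within -1 to 1 (fully open at 1, half-way at 0, shut at -1), set as the call begins (left out, the last holds). The fingers move at their own pace and stop on an object; "force" is the grip in N (left out, the last holds). Time passes only in rows, so rows that do not move let the fingers close. It gives the time, the measured TCP pose, the force, the opening and the grip force at its end, in the units of the state.
- env.get_obs(): the state, without advancing time (a new reading comes with each control period).
- env.camera(name): name is "scene" or "top" or "wrist"; returns (picture, depth): 384x512x3 uint8, red, green, blue; 384x512 float32, m along the optical axis (not along the pixel's ray), 0 where there is no reading.
- env.camera_model(name): a dict with "camera_matrix" (3x3 intrinsics, pixels), "R" (3x3) and "t" (3): a world point X has camera coordinates R X + t; the wrist camera has in their place "hand_eye" (4x4, takes a point from camera to tool coordinates, whose origin is the TCP and whose axes are the flange's). Camera axes: x right, y down, z forward; pixel columns grow to the right and rows downward; lengths in m; the calibration is good to about 2 mm. The wrist camera is an equidistant fisheye: a pixel r from the principal point sees the ray r / f radians off the axis. A picture is of the moment at which its call begins: read the wrist's pose just before it. camera_model takes no time and is no camera call.
- env.job_done(): hands the job in; it is judged then, once.
Trained networks look in the newest picture that a camera, given by its name, has taken for a name from the list of things; names that differ only in an ending like _2 or _b are one class to them, and where a whole thing is asked for, a point or a joint stands for the part that bears it (a point fixed in the world has none). Each returns a list of dicts, best first, with "conf" (0 to 1); they miss things now and then, are a little off and sometimes report something else, mostly with a low value. They report only what shows in the picture. A call takes as long as a camera call. They do not tell look-alikes from the thing itself.
- env.find_in(camera, label): "point" ([x, y, z] in m, in world coordinates, good to about 4 mm: the middle of the surface that is visible of it).
- env.mark_of(camera, label): "point" ([x, y, z] in m, in world coordinates, good to about 4 mm: a listed point, or the origin of a listed thing).
The state is a dict: "clock": time; "joint_pos": joint angles; "qd": joint speeds; "joint_efforts": joint torques, N m; "ee_pos": TCP position; "ee_rot": TCP orientation; "contact_force": force on the tool from outside, world axes, zero at the start; "ft_torque": the same for the moment, N m; "grip_width": finger opening in m; "gripper_force": force on a finger pad.
Only numpy, scipy, OpenCV 4.12 (cv2) and the standard library are available. Lean on these libraries where they do the work, as an engineer would, in place of code of your own. Each camera call takes 0.05 s, during which the arm holds its last target. There are 200 camera calls.

TASK

Swing the door of the bench curing box wide open. Then take the narrow drawer front out of the stand, lower it upright through the slot in the box's deck until about 5 cm of it is inside, and finish still holding it there in the gripper, hanging free: not let go and not resting or pressing on the box. Leave the wide drawer front, the tin and the glue bottle where they are.

Things in the scene. Friction and masses are not known exactly. Their poses are not given: they have to be found in the camera images.
- cure_box: Fixed grey steel curing box, 170 (its x) x 180 (its y) x 125 mm high, with a lower black case, 50 mm deep and 100 mm high, on its +x side. Origin: centre of its underside, on the bench. Its front (-x side) looks roughly to the robot. Its top is a flat aluminium deck 8 mm thick with one slot; below the deck is an empty chamber, its floor 117 mm below the deck's top.
- slot (a point): Centre of the slot's mouth, at the level of the deck's top (125 mm above the bench), in the middle of the deck; axes as the box's. The slot is 74 mm long (x) and 24 mm wide (y): 2 mm clear on every side of the narrow drawer front. While the door is shut its roof covers the slot.
- door (a joint): The box's door: front apron and flat roof in one L-shaped grey steel piece (roof 152 mm deep x 166 mm wide, 131 to 139 mm above the bench; the apron hangs 75 mm below it), 0.6 kg, on an upright hinge at the box's front left (+y) corner. 0 is shut, 1.9 rad fully open (stop); seen from above it opens clockwise, towards the robot and to the left. It moves easily, against slight friction, and stays where it is left.
- door_grip (a point): On the axis of the door's grip: an upright round steel post of 14 mm diameter that stands on the roof near its free corner, from 139 to 195 mm above the bench, open on all sides. This point is 175 mm above the bench, 20 mm below the post's top; it moves with the door.
- door_hinge (a point): Point on the door's upright hinge axis, 175 mm above the bench. The grip post's axis goes round it at a radius of 139 mm.
- stand: Fixed low plywood stand, 130 (its x) x 170 (its y) x 12 mm, with two open-ended grooves along its x, their middles 55 mm to either side of the stand's centre in y. Each groove is 26 mm wide between wooden rails 10 mm thick whose tops are 32 mm above the bench; the drawer fronts stand in the grooves on the base, 12 mm above the bench. Origin: centre of its underside.
- narrow_center (a point): Centre of the narrow drawer front: an upright wooden board with rounded edges, 70 mm wide (its x), 20 mm thick (its y), 130 mm tall (its z), about 0.16 kg, with a thin brass label frame inlaid flush on each face. Turned half round it is the same. It stands in either groove of the stand; which one varies. The centre is 65 mm above its lower edge.
- narrow_bottom (a point): Middle of the lower edge face of the narrow drawer front, axes as its centre's.
- wide_front: The wide drawer front, in the other groove: the same sort of board, but 110 mm wide (x), 20 mm thick (y), 100 mm tall; it does not fit the slot. Origin: middle of its lower edge face. To be left alone.
- tin: Closed aluminium lacquer tin with a paper label, 90 mm diameter, 90 mm high, loose on the bench. Origin: centre of its underside. To be left alone.
- glue: White plastic glue bottle with a black cap, 56 mm diameter, 140 mm high, loose on the bench. Origin: centre of its underside. To be left alone.
There are look-alikes about, which are no part of the job. Leave any blue look-alike of the part that bears narrow_center alone.

How it is judged:
By the outcome, as a careful person would: the job done as asked, in the order asked, and still so for the second after the job is handed in, while the arm keeps its last pose, push and grip.
It also fails if it takes over 69 s, if anything falls off the work surface, if the arm or the gripper's body presses on something with over 40 N, if the wrist force passes 120 N, or if a joint passes its speed limit or range.

## Working session

There is one attempt and no reset: what is moved stays moved. The work goes in short steps, Python scripts to look and compute and a tool call to move; the robot and the scene stay as the last step left them, time stands still between calls to the robot, and variables do not carry over. Pictures are saved under pics/ and viewed, at most 10 in all, crops included, and the job is handed in when it is done.

Besides the shell and the picture viewer there is one more tool, called by a JSON object that holds its "method" and its "body". send_rows: Moves the arm, as the interface text tells. Its arguments: {"type":"object","properties":{"increments":{"type":"array"},"fingers":{"type":"number"},"force":{"type":"number"}},"required":["increments"]}

```bash
mkdir -p pics; ls; python3 - <<'E'
from rig import env
import cv2,numpy as np
print(env.grasp_offset, env.get_obs())
ims=[]
for c in("scene","top"):
    im,d=env.camera(c); cv2.imwrite(f"pics/{c}0.png",im[:,:,::-1]); np.save(f"{c}_d.npy",d)
    for l in["cure_box","slot","door_grip","door_hinge","stand","narrow_center","narrow_bottom","wide_front","tin","glue"]:
        print(c,l,[(round(r["conf"],2),np.round(r["point"],3).tolist()) for r in env.mark_of(c,l)[:3]])
E
```

```text
pics
0.0694 {'clock': 0.0, 'joint_pos': array([ 1.12557241e+00,  3.53649667e-01,  1.63413182e+00,  2.44128902e-06,
        1.15519080e+00, -2.41010091e-03]), 'qd': array([ 0.0004359 , -0.00056226,  0.00144651, -0.00103846,  0.00102316,
        0.00170285]), 'joint_efforts': array([-6.42332197e-04, -5.93847406e+01, -3.34213257e+01,  6.96612778e-02,
        2.33248057e-02, -1.06872362e-04]), 'ee_pos': array([0.26764665, 0.56437918, 0.30196365]), 'ee_rot': array([-3.14021303e+00, -5.55714363e-06,  2.69877785e+00]), 'contact_force': array([-0.41864476,  1.46333274,  0.14306939]), 'ft_torque': array([0.02048479, 0.04971781, 0.01342045]), 'gripper_force': 0.0, 'grip_width': 0.09167184537591298}
scene cure_box [(0.62, [0.603, 0.175, -0.0]), (0.5, [0.566, -0.175, 0.014]), (0.47, [0.645, -0.393, 0.0])]
scene slot [(0.64, [0.602, 0.174, 0.125])]
scene door_grip [(0.6, [0.497, 0.138, 0.178]), (0.46, [0.521, 0.278, 0.175])]
scene door_hinge [(0.75, [0.519, 0.278, 0.177])]
scene stand [(0.67, [0.554, -0.228, 0.004]), (0.35, [0.646, -0.392, 0.001])]
scene narrow_center [(0.9, [0.402, -0.331, 0.063
[... 225 characters left out ...]
9, -0.393, 0.003]), (0.6, [0.539, -0.277, 0.079])]
scene glue [(0.63, [0.709, -0.124, -0.0])]
top cure_box [(0.79, [0.6, 0.174, 0.003])]
top slot [(0.7, [0.599, 0.18, 0.127])]
top door_grip [(0.61, [0.502, 0.141, 0.173])]
top door_hinge [(0.67, [0.52, 0.28, 0.17])]
top stand [(0.86, [0.553, -0.224, -0.001]), (0.58, [0.705, -0.127, -0.006])]
top narrow_center [(0.88, [0.401, -0.33, 0.068]), (0.72, [0.491, -0.413, 0.065]), (0.54, [0.533, -0.274, 0.075])]
top narrow_bottom [(0.8, [0.487, -0.41, -0.005]), (0.74, [0.401, -0.328, -0.0]), (0.63, [0.538, -0.277, 0.012])]
top wide_front [(0.76, [0.568, -0.169, 0.012])]
top tin [(0.95, [0.647, -0.39, 0.002])]
top glue [(0.66, [0.706, -0.127, -0.003])]
```

View pics/scene0.png

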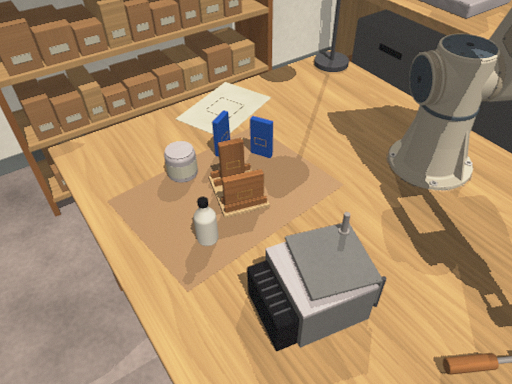

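View pics/top0.png

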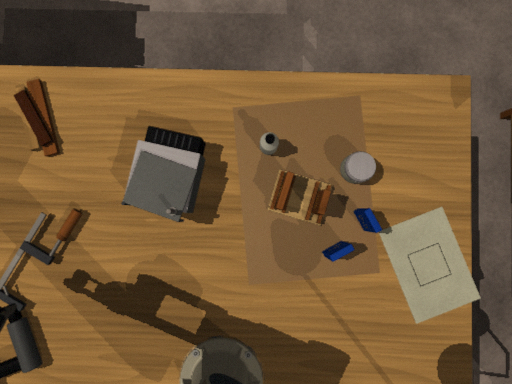

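The scene view shows the shut box, post at about (346,222), and the stand with two wooden boards. The top view puts the boards at about (322,203) and (284,190). The blue look-alikes at about (340,250) and (368,220) stand outside the stand. The narrow one in the stand is therefore at about (0.538, -0.277). Next I get the yaws from depth.

```bash
cat > h.py <<'E'
from rig import env
import cv2,numpy as np
def cloud(c,d):
    m=env.camera_model(c);K=m["camera_matrix"];v,u=np.nonzero(d>0);z=d[v,u]
    P=np.stack([(u-K[0,2])/K[0,0]*z,(v-K[1,2])/K[1,1]*z,z],1)
    return (P-m["t"])@m["R"]
def rect(P,lo,hi,c,r):
    k=(P[:,2]>lo)&(P[:,2]<hi)&(np.hypot(P[:,0]-c[0],P[:,1]-c[1])<r);Q=P[k]
    (x,y),s,a=cv2.minAreaRect((Q[:,:2]*1000).astype(np.float32))
    return len(Q),round(x,1),round(y,1),np.round(s,1),round(a,1),"z",np.round(np.median(Q[:,2]),4)
E
python3 - <<'E'
from h import *
for c in("scene","top"):
    P=cloud(c,np.load(f"{c}_d.npy"))
    print(c,"roof",rect(P,.134,.145,(.58,.19),.15))
    print("deck",rect(P,.12,.129,(.6,.18),.15))
    print("case",rect(P,.09,.106,(.72,.15),.13))
    print("post",rect(P,.165,.21,(.5,.14),.05))
    print("narrow",rect(P,.136,.15,(.538,-.277),.06))
    print("wide",rect(P,.106,.12,(.568,-.172),.075))
    print("base",rect(P,.025,.036,(.554,-.226),.12))
E
```

```text
scene roof (4710, 568.4, 178.6, array([168.8, 158.1]), 72.6, 'z', np.float64(0.141))
deck (1973, 592.5, 177.0, array([182.3, 185.3]), 78.9, 'z', np.float64(0.1268))
case (1920, 703.4, 167.6, array([ 95.9, 189.3]), 5.2, 'z', np.float64(0.1019))
post (90, 503.3, 140.6, array([13.3, 13.3]), 56.1, 'z', np.float64(0.1868))
narrow (166, 540.5, -274.5, array([24.4, 69.1]), 73.1, 'z', np.float64(0.1436))
wide (297, 569.4, -168.9, array([ 22.9, 109.3]), 73.7, 'z', np.float64(0.1136))
base (396, 555.3, -222.5, array([159.5, 119. ]), 75.3, 'z', np.float64(0.0328))
top roof (3188, 567.6, 178.5, array([166.8, 158.8]), 72.2, 'z', np.float64(0.1389))
deck (997, 592.7, 177.2, array([181.7, 185.1]), 79.0, 'z', np.float64(0.1248))
case (905, 678.8, 154.2, array([170.4, 107.4]), 78.5, 'z', np.float64(0.1))
post (35, 502.7, 137.1, array([12.2, 12.6]), 49.9, 'z', np.float64(0.1943))
narrow (188, 539.8, -276.0, array([20.6, 68.9]), 76.1, 'z', np.float64(0.1416))
wide (273, 569.4, -170.1, array([ 20. , 108.8]), 73.8, 'z', np.float64(0.1114))
base (430, 555.3, -223.0, array([155.6, 119.5]), 74.8, 'z', np.float64(0.0316))
```

{"method": "send_rows", "body": {"increments": [{"translation": [0,0,0],"rot": [0,0,1]},{"translation": [0,0,0],"rot": [0,0,1]},{"translation": [0,0,0],"rot": [0,0,1]},{"translation": [0,0,0],"rot": [0,0,1]},{"translation": [0,0,0],"rot": [0,0,1]},{"translation": [0,0,0],"rot": [0,0,1]},{"translation": [0,0,0],"rot": [0,0,1]},{"translation": [0,0,0],"rot": [0,0,1]},{"translation": [0,0,0],"rot": [0,0,1]},{"translation": [0,0,0],"rot": [0,0,1]},{"translation": [0,0,0],"rot": [0,0,1]},{"translation": [0,0,0],"rot": [0,0,1]}], "fingers": 1}}

```text
clock: 2.1
ee_pos: [0.2678, 0.5647, 0.3027]
ee_rot: [-3.142, 0.0, 1.735]
contact_force: [0.5, 0.1, 1.0]
grip_width: 0.0919
gripper_force: 0.0
```

{"method": "send_rows", "body": {"increments": [{"translation": [0,0,0],"rot": [0,0,1]},{"translation": [0,0,0],"rot": [0,0,1]},{"translation": [0,0,0],"rot": [0,0,1]},{"translation": [0,0,0],"rot": [0,0,0.7]},{"translation": [0,0,0],"rot": [0,0,0]}]}}

```text
clock: 2.52
ee_pos: [0.2678, 0.5647, 0.3027]
ee_rot: [-3.142, -0.0, 1.44]
contact_force: [0.7, 0.4, 0.6]
grip_width: 0.0915
gripper_force: 0.0
```

```bash
cat >> h.py <<'E'
from scipy.spatial.transform import Rotation as Rn
def to(p,yaw=None):
    "tool-axis shift (in 20 mm units) and turn (0.08 rad units) to a tool-down pose, with the measured pose"
    o=env.get_obs();R=Rn.from_euler("xyz",o["ee_rot"])
    g=Rn.from_euler("xyz",[np.pi,0,o["ee_rot"][2] if yaw is None else yaw])
    print("pose",o["ee_pos"].round(4),o["ee_rot"].round(3),"q",o["joint_pos"].round(2),"t",round(o["clock"],2))
    print("F",o["contact_force"].round(1),"w",round(o["grip_width"],4),"gf",round(o["gripper_force"],1))
    print("shift",(R.inv().apply(np.array(p)-o["ee_pos"])/.02).round(2),"turn",((R.inv()*g).as_rotvec()/.08).round(2))
E
python3 -c "
from h import *
to([.502,.139,.302],1.44)"
```

```text
pose [0.2678 0.5647 0.3027] [-3.142 -0.     1.44 ] q [1.13 0.35 1.63 0.   1.16 1.26] t 2.52
F [0.7 0.4 0.6] w 0.0915 gf 0.0
shift [-19.58  14.38   0.03] turn [-0. -0.  0.]
```

{"method": "send_rows", "body": {"increments": [{"translation": [-0.98,0.72,0],"rot": [0,0,0]},{"translation": [-0.98,0.72,0],"rot": [0,0,0]},{"translation": [-0.98,0.72,0],"rot": [0,0,0]},{"translation": [-0.98,0.72,0],"rot": [0,0,0]},{"translation": [-0.98,0.72,0],"rot": [0,0,0]},{"translation": [-0.98,0.72,0],"rot": [0,0,0]},{"translation": [-0.98,0.72,0],"rot": [0,0,0]},{"translation": [-0.98,0.72,0],"rot": [0,0,0]},{"translation": [-0.98,0.72,0],"rot": [0,0,0]},{"translation": [-0.98,0.72,0],"rot": [0,0,0]}]}}

```text
clock: 3.35
ee_pos: [0.386, 0.3509, 0.3028]
ee_rot: [3.141, -0.0, 1.445]
contact_force: [1.0, 0.6, -0.2]
grip_width: 0.092
gripper_force: 0.0
```

{"method": "send_rows", "body": {"increments": [{"translation": [-0.98,0.72,0],"rot": [0,0,0]},{"translation": [-0.98,0.72,0],"rot": [0,0,0]},{"translation": [-0.98,0.72,0],"rot": [0,0,0]},{"translation": [-0.98,0.72,0],"rot": [0,0,0]},{"translation": [-0.98,0.72,0],"rot": [0,0,0]},{"translation": [-0.98,0.72,0],"rot": [0,0,0]},{"translation": [-0.98,0.72,0],"rot": [0,0,0]},{"translation": [-0.98,0.72,0],"rot": [0,0,0]},{"translation": [-0.98,0.72,0],"rot": [0,0,0]},{"translation": [-0.98,0.72,0],"rot": [0,0,0]},{"translation": [0,0,0],"rot": [0,0,0]}]}}

```text
clock: 4.27
ee_pos: [0.505, 0.1365, 0.3029]
ee_rot: [3.14, 0.001, 1.443]
contact_force: [-0.7, 1.3, -0.3]
grip_width: 0.0918
gripper_force: 0.0
```

```bash
python3 -c "
from h import *
to([.502,.139,.244],1.44)
env.camera('wrist');print(env.mark_of('wrist','door_grip'))
im,d=env.camera('scene');P=cloud('scene',d);print(rect(P,.165,.197,(.5,.14),.03))"
```

```text
pose [0.505  0.1365 0.3029] [3.140e+00 1.000e-03 1.443e+00] q [ 0.26  0.19  1.85 -0.    1.1   0.39] t 4.27
F [-0.7  1.3 -0.3] w 0.0918 gf 0.0
shift [ 0.11 -0.17  2.94] turn [0.02 0.01 0.04]
[{'point': [0.5024, 0.1389, 0.1736], 'conf': 0.81}]
(72, 503.5, 140.5, array([13.2, 13.1]), 63.3, 'z', np.float64(0.1835))
```

Post confirmed at (0.502, 0.139). Descend and grip.

{"method": "send_rows", "body": {"increments": [{"translation": [0.1,-0.17,0.3],"rot": [0,0,0]},{"translation": [0,0,0.7],"rot": [0,0,0]},{"translation": [0,0,0.7],"rot": [0,0,0]},{"translation": [0,0,0.7],"rot": [0,0,0]},{"translation": [0,0,0.5],"rot": [0,0,0]},{"translation": [0,0,0],"rot": [0,0,0]}]}}

```text
clock: 4.92
ee_pos: [0.4986, 0.1422, 0.2425]
ee_rot: [-3.138, 0.001, 1.444]
contact_force: [-0.6, 0.8, -0.8]
grip_width: 0.092
gripper_force: 0.0
```

{"method": "send_rows", "body": {"increments": [{"translation": [0,0,0],"rot": [0,0,0]},{"translation": [0,0,0],"rot": [0,0,0]},{"translation": [0,0,0],"rot": [0,0,0]},{"translation": [0,0,0],"rot": [0,0,0]},{"translation": [0,0,0],"rot": [0,0,0]},{"translation": [0,0,0],"rot": [0,0,0]},{"translation": [0,0,0],"rot": [0,0,0]},{"translation": [0,0,0],"rot": [0,0,0]},{"translation": [0,0,0],"rot": [0,0,0]},{"translation": [0,0,0],"rot": [0,0,0]}], "fingers": -1, "force": 25}}

```text
clock: 5.75
ee_pos: [0.5003, 0.1416, 0.2447]
ee_rot: [3.142, 0.0, 1.443]
contact_force: [-0.6, -0.1, -0.3]
grip_width: 0.0271
gripper_force: 0.0
```

{"method": "send_rows", "body": {"increments": [{"translation": [0,0,0],"rot": [0,0,0]},{"translation": [0,0,0],"rot": [0,0,0]},{"translation": [0,0,0],"rot": [0,0,0]},{"translation": [0,0,0],"rot": [0,0,0]}]}}

```text
clock: 6.08
ee_pos: [0.5003, 0.1416, 0.2447]
ee_rot: [3.141, -0.0, 1.443]
contact_force: [0.3, -0.1, -0.1]
grip_width: 0.0132
gripper_force: 25.0
```

{"method": "send_rows", "body": {"increments": [{"translation": [0.01,-0.28,0],"rot": [0,0,0.5]},{"translation": [0.02,-0.55,0],"rot": [0,0,1]},{"translation": [0.02,-0.55,0],"rot": [0,0,1]},{"translation": [0.02,-0.55,0],"rot": [0,0,1]},{"translation": [0.02,-0.55,0],"rot": [0,0,1]},{"translation": [0.02,-0.55,0],"rot": [0,0,1]},{"translation": [0,0,0],"rot": [0,0,0]}]}}

```text
clock: 6.67
ee_pos: [0.443, 0.1633, 0.2447]
ee_rot: [-3.141, -0.002, 0.998]
contact_force: [3.5, 5.2, -6.1]
grip_width: 0.014
gripper_force: 25.0
```

{"method": "send_rows", "body": {"increments": [{"translation": [0.02,-0.55,0],"rot": [0,0,1]},{"translation": [0.02,-0.55,0],"rot": [0,0,1]},{"translation": [0.02,-0.55,0],"rot": [0,0,1]},{"translation": [0.02,-0.55,0],"rot": [0,0,1]},{"translation": [0.02,-0.55,0],"rot": [0,0,1]},{"translation": [0.02,-0.55,0],"rot": [0,0,1]},{"translation": [0.02,-0.55,0],"rot": [0,0,1]},{"translation": [0.02,-0.55,0],"rot": [0,0,1]},{"translation": [0,0,0],"rot": [0,0,0]}]}}

```text
clock: 7.42
ee_pos: [0.3903, 0.2311, 0.2448]
ee_rot: [-3.141, -0.006, 0.359]
contact_force: [11.2, 4.1, -12.5]
grip_width: 0.0132
gripper_force: 25.0
```

```bash
python3 -c "
from h import *
a=np.deg2rad(-97.3)-1.70
to([.520+.139*np.cos(a),.279+.139*np.sin(a),.2447])"
```

```text
pose [0.3903 0.2311 0.2448] [-3.141 -0.006  0.359] q [ 0.53  0.16  2.05 -0.    0.93  1.74] t 7.42
F [ 11.2   4.1 -12.5] w 0.0132 gf 25.0
shift [ 1.24 -3.98  0.01] turn [-0.01 -0.07  0.  ]
```

{"method": "send_rows", "body": {"increments": [{"translation": [0.08,-0.55,0],"rot": [0,0,1]},{"translation": [0.06,-0.55,0],"rot": [0,0,1]},{"translation": [0.03,-0.55,0],"rot": [0,0,1]},{"translation": [0.02,-0.55,0],"rot": [0,0,1]},{"translation": [0.02,-0.55,0],"rot": [0,0,1]},{"translation": [0.02,-0.55,0],"rot": [0,0,1]},{"translation": [0,0,0],"rot": [0,0,0]}]}}

```text
clock: 8.0
ee_pos: [0.3841, 0.2961, 0.2447]
ee_rot: [-3.14, -0.003, -0.121]
contact_force: [8.2, -0.5, -3.8]
grip_width: 0.0132
gripper_force: 25.0
```

{"method": "send_rows", "body": {"increments": [{"translation": [0.06,-0.55,0],"rot": [0,0,1]},{"translation": [0.04,-0.55,0],"rot": [0,0,1]},{"translation": [0,0,0],"rot": [0,0,0]}]}}

```text
clock: 8.25
ee_pos: [0.389, 0.3172, 0.2447]
ee_rot: [-3.14, -0.001, -0.281]
contact_force: [5.6, -1.6, -1.3]
grip_width: 0.0134
gripper_force: 25.0
```

{"method": "send_rows", "body": {"increments": [{"translation": [0.02,-0.5,0],"rot": [0,0,1]},{"translation": [0,0,0],"rot": [0,0,0]}]}}

```text
clock: 8.42
ee_pos: [0.391, 0.3233, 0.2445]
ee_rot: [3.135, -0.001, -0.357]
contact_force: [3.4, -14.1, 6.5]
grip_width: 0.0136
gripper_force: 25.0
```

The stop is reached (tangential force -14 N). I relax the push, release and rise.

{"method": "send_rows", "body": {"increments": [{"translation": [0,0.15,0],"rot": [0,0,0]},{"translation": [0,0,0],"rot": [0,0,0]},{"translation": [0,0,0],"rot": [0,0,0]},{"translation": [0,0,0],"rot": [0,0,0]},{"translation": [0,0,0],"rot": [0,0,0]},{"translation": [0,0,0],"rot": [0,0,0]},{"translation": [0,0,0],"rot": [0,0,0]},{"translation": [0,0,0],"rot": [0,0,0]}], "fingers": 1}}

```text
clock: 9.08
ee_pos: [0.3901, 0.3227, 0.2447]
ee_rot: [-3.142, 0.0, -0.357]
contact_force: [0.2, -0.2, -0.4]
grip_width: 0.0648
gripper_force: 0.0
```

{"method": "send_rows", "body": {"increments": [{"translation": [0,0,-0.5],"rot": [0,0,0]},{"translation": [0,0,-1],"rot": [0,0,0]},{"translation": [0,0,-1],"rot": [0,0,0]},{"translation": [0,0,-1],"rot": [0,0,0]},{"translation": [0,0,-0.5],"rot": [0,0,0]},{"translation": [0,0,0],"rot": [0,0,0]}]}}

```text
clock: 9.58
ee_pos: [0.391, 0.3234, 0.3274]
ee_rot: [-3.138, -0.002, -0.357]
contact_force: [0.8, 0.5, -0.4]
grip_width: 0.0922
gripper_force: 0.0
```

```bash
python3 - <<'E'
from h import *
b=-np.deg2rad(15.2)
to([.540,-.2755,.325],b)
for c in("top","scene"):
    im,d=env.camera(c);P=cloud(c,d);np.save(f"{c}_d1.npy",d);cv2.imwrite(f"pics/{c}1.png",im[:,:,::-1])
    print(c,"deck",rect(P,.115,.130,(.6,.175),.135))
    print("narrow",rect(P,.136,.15,(.54,-.2755),.06))
    for l in("slot","door_grip","narrow_center"): print(l,[(round(r["conf"],2),np.round(r["point"],4).tolist()) for r in env.mark_of(c,l)[:3]])
cv2.imwrite("pics/top1c.png",cv2.resize(cv2.imread("pics/top1.png")[90:260,60:250],None,fx=3,fy=3))
E
```

```text
pose [0.391  0.3234 0.3274] [-3.138e+00 -2.000e-03 -3.570e-01] q [ 0.69  0.14  1.86 -0.    1.14  2.62] t 9.58
F [ 0.8  0.5 -0.4] w 0.0922 gf 0.0
shift [17.45 25.45  0.06] turn [-0.05 -0.03 -1.15]
top deck (3664, 594.3, 176.3, array([181.6, 181.2]), 79.0, 'z', np.float64(0.1249))
narrow (189, 539.8, -276.0, array([20.6, 68.7]), 74.7, 'z', np.float64(0.1415))
slot [(0.68, [0.5971, 0.1778, 0.1255])]
door_grip [(0.72, [0.3899, 0.3241, 0.174])]
narrow_center [(0.75, [0.5372, -0.2746, 0.0752]), (0.75, [0.3998, -0.3293, 0.0666]), (0.63, [0.4945, -0.4119, 0.0657])]
scene deck (5835, 592.0, 177.2, array([183.2, 186.4]), 78.5, 'z', np.float64(0.127))
narrow (168, 540.7, -274.8, array([23.1, 68.3]), 75.9, 'z', np.float64(0.1436))
slot [(0.57, [0.5959, 0.1752, 0.1258])]
door_grip [(0.79, [0.3854, 0.3224, 0.1742]), (0.49, [0.5677, -0.1745, 0.0142])]
narrow_center [(0.95, [0.4894, -0.4149, 0.0653]), (0.9, [0.5357, -0.2775, 0.0773]), (0.67, [0.3983, -0.3299, 0.0615])]
```

View pics/top1c.png

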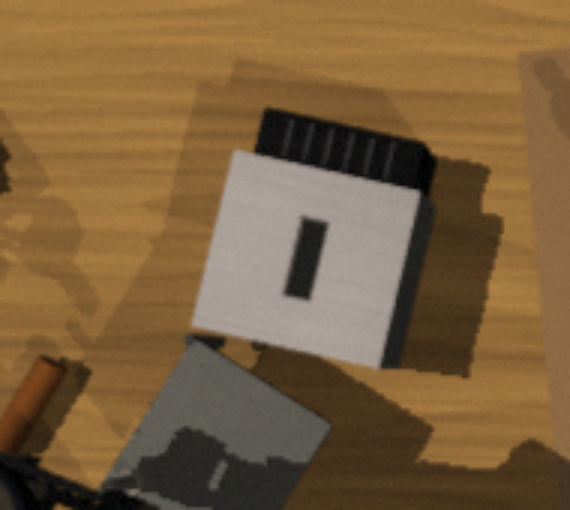

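The crop shows the deck fully uncovered, with the slot at crop px (305,258), and the roof swung clear at lower left. Now to the narrow board, while the slot is located from the saved pictures.

{"method": "send_rows", "body": {"increments": [{"translation": [0.67,0.98,0],"rot": [0,0,0]},{"translation": [0.67,0.98,0],"rot": [0,0,0]},{"translation": [0.67,0.98,0],"rot": [0,0,0]},{"translation": [0.67,0.98,0],"rot": [0,0,0]},{"translation": [0.67,0.98,0],"rot": [0,0,0]},{"translation": [0.67,0.98,0],"rot": [0,0,0]},{"translation": [0.67,0.98,0],"rot": [0,0,0]},{"translation": [0.67,0.98,0],"rot": [0,0,0]},{"translation": [0.67,0.98,0],"rot": [0,0,0]},{"translation": [0.67,0.98,0],"rot": [0,0,0]},{"translation": [0.67,0.98,0],"rot": [0,0,0]},{"translation": [0.67,0.98,0],"rot": [0,0,0]}]}}

```text
clock: 10.98
ee_pos: [0.4585, 0.0449, 0.3243]
ee_rot: [3.141, 0.001, -0.357]
contact_force: [-0.5, 0.0, 0.6]
grip_width: 0.0921
gripper_force: 0.0
```

{"method": "send_rows", "body": {"increments": [{"translation": [0.67,0.98,0],"rot": [0,0,0]},{"translation": [0.67,0.98,0],"rot": [0,0,0]},{"translation": [0.67,0.98,0],"rot": [0,0,0]},{"translation": [0.67,0.98,0],"rot": [0,0,0]},{"translation": [0.67,0.98,0],"rot": [0,0,0]},{"translation": [0.67,0.98,0],"rot": [0,0,0]},{"translation": [0.67,0.98,0],"rot": [0,0,0]},{"translation": [0.67,0.98,0],"rot": [0,0,0]},{"translation": [0.67,0.98,0],"rot": [0,0,0]},{"translation": [0.67,0.98,0],"rot": [0,0,0]},{"translation": [0.67,0.98,0],"rot": [0,0,0]},{"translation": [0.67,0.98,0],"rot": [0,0,0]}]}}

```text
clock: 11.98
ee_pos: [0.527, -0.2317, 0.3241]
ee_rot: [-3.142, 0.001, -0.357]
contact_force: [-0.1, 0.9, 0.0]
grip_width: 0.0921
gripper_force: 0.0
```

{"method": "send_rows", "body": {"increments": [{"translation": [0.67,0.96,0],"rot": [0,0,0]},{"translation": [0.67,0.96,0],"rot": [0,0,0]},{"translation": [0,0,0],"rot": [0,0,-0.6]},{"translation": [0,0,0],"rot": [0,0,-0.55]},{"translation": [0,0,0],"rot": [0,0,0]}]}}

```text
clock: 12.4
ee_pos: [0.5384, -0.2763, 0.3239]
ee_rot: [-3.141, 0.001, -0.264]
contact_force: [0.1, 0.7, 0.8]
grip_width: 0.0921
gripper_force: 0.0
```

```bash
cat >> h.py <<'E'
def wrist_cloud():
    o=env.get_obs();im,d=env.camera("wrist");m=env.camera_model("wrist");K=m["camera_matrix"]
    v,u=np.nonzero(d>0);z=d[v,u];x=(u-K[0,2])/K[0,0];y=(v-K[1,2])/K[1,1];r=np.hypot(x,y)+1e-9
    s=np.tan(np.minimum(r,1.45))/r;C=np.stack([x*s*z,y*s*z,z],1)
    H=m["hand_eye"];T=C@H[:3,:3].T+H[:3,3]
    W=Rn.from_euler("xyz",o["ee_rot"]).apply(T)+o["ee_pos"]
    k=r<1.4
    return im,W[k],im[v,u][k],T[k]
def slot_fit(c):
    "dark slot pixels put on the deck plane"
    im=cv2.imread(f"pics/{c}1.png");m=env.camera_model(c);K=m["camera_matrix"];R,t=m["R"],m["t"]
    v,u=np.mgrid[:384,:512];ray=np.stack([(u-K[0,2])/K[0,0],(v-K[1,2])/K[1,1],np.ones_like(u)],-1)@R
    o=-R.T@t;X=o+ray*((.125-o[2])/ray[...,2])[...,None]
    g=im.mean(2);k=(np.hypot(X[...,0]-.598,X[...,1]-.175)<.055)
    th=(g[k].min()+np.median(g[k]))/2;w=np.clip((np.median(g[k])-g)/(np.median(g[k])-np.percentile(g[k],3)),0,1)*k;w[w<.15]=0
    Q=X[w>0][:,:2];ww=w[w>0];c0=np.average(Q,axis=0,weights=ww);C=np.cov(Q.T,aweights=ww);e,V=np.linalg.eigh(C)
    print(c,"slot",c0.round(4),"yaw",np.rad2deg(np.arctan2(V[1,1],V[0,1])).round(1),"size",np.sqrt(12*e).round(4))
E
python3 - <<'E'
from h import *
slot_fit("top");slot_fit("scene")
to([.540,-.2755,.186],-np.deg2rad(15.2))
im,W,col,T=wrist_cloud();cv2.imwrite("pics/w2.png",im[:,:,::-1])
print("narrow",rect(W,.134,.15,(.54,-.2755),.06)); print("wide",rect(W,.106,.12,(.569,-.17),.075))
print(env.mark_of("wrist","narrow_center"))
E
```

```text
top slot [0.5987 0.1763] yaw 168.4 size [0.0254 0.0749]
scene slot [0.5971 0.1777] yaw 167.5 size [0.0228 0.0721]
pose [ 0.5384 -0.2763  0.3239] [-3.141e+00  1.000e-03 -2.640e-01] q [-0.48  0.3   1.65  0.    1.18  1.36] t 12.4
F [0.1 0.7 0.8] w 0.0921 gf 0.0
shift [ 0.07 -0.05  6.89] turn [-0.    0.02  0.02]
narrow (1526, 537.8, -276.8, array([19.7, 69.5]), 75.3, 'z', np.float64(0.1419))
wide (1723, 567.3, -171.3, array([ 20.4, 108.7]), 73.7, 'z', np.float64(0.1118))
[{'point': [0.4938, -0.4129, 0.0665], 'conf': 0.77}, {'point': [0.4002, -0.3265, 0.068], 'conf': 0.71}]
```

{"method": "send_rows", "body": {"increments": [{"translation": [0,0,0.5],"rot": [0,0,0]},{"translation": [0,0,1],"rot": [0,0,0]},{"translation": [0,0,1],"rot": [0,0,0]},{"translation": [0,0,1],"rot": [0,0,0]},{"translation": [0,0,1],"rot": [0,0,0]},{"translation": [0,0,1],"rot": [0,0,0]},{"translation": [0,0,0.9],"rot": [0,0,0]},{"translation": [0,0,0.5],"rot": [0,0,0]},{"translation": [0,0,0],"rot": [0,0,0]},{"translation": [0,0,0],"rot": [0,0,0]}]}}

```text
clock: 13.33
ee_pos: [0.5385, -0.2756, 0.1864]
ee_rot: [-3.141, 0.001, -0.265]
contact_force: [0.2, -0.0, -0.3]
grip_width: 0.092
gripper_force: 0.0
```

{"method": "send_rows", "body": {"increments": [{"translation": [0,0,0],"rot": [0,0,0]},{"translation": [0,0,0],"rot": [0,0,0]},{"translation": [0,0,0],"rot": [0,0,0]},{"translation": [0,0,0],"rot": [0,0,0]},{"translation": [0,0,0],"rot": [0,0,0]},{"translation": [0,0,0],"rot": [0,0,0]},{"translation": [0,0,0],"rot": [0,0,0]},{"translation": [0,0,0],"rot": [0,0,0]},{"translation": [0,0,0],"rot": [0,0,0]},{"translation": [0,0,0],"rot": [0,0,0]},{"translation": [0,0,0],"rot": [0,0,0]},{"translation": [0,0,0],"rot": [0,0,0]}], "fingers": -1, "force": 35}}

```text
clock: 14.33
ee_pos: [0.5386, -0.2758, 0.1866]
ee_rot: [3.142, 0.0, -0.265]
contact_force: [0.6, -0.3, -0.2]
grip_width: 0.0197
gripper_force: 35.0
```

{"method": "send_rows", "body": {"increments": [{"translation": [0,0,0],"rot": [0,0,0]},{"translation": [0,0,0],"rot": [0,0,0]}]}}

```text
clock: 14.5
ee_pos: [0.5386, -0.2758, 0.1866]
ee_rot: [3.142, 0.0, -0.265]
contact_force: [-0.5, 0.1, -0.5]
grip_width: 0.0197
gripper_force: 35.0
```

{"method": "send_rows", "body": {"increments": [{"translation": [0,0,-0.3],"rot": [0,0,0]},{"translation": [0,0,-0.7],"rot": [0,0,0]},{"translation": [0,0,-1],"rot": [0,0,0]},{"translation": [0,0,-1],"rot": [0,0,0]},{"translation": [0,0,-1],"rot": [0,0,0]},{"translation": [0,0,-1],"rot": [0,0,0]},{"translation": [0,0,-1],"rot": [0,0,0]},{"translation": [0,0,-1],"rot": [0,0,0]},{"translation": [0,0,-1],"rot": [0,0,0]},{"translation": [0,0,-0.5],"rot": [0,0,0]},{"translation": [0,0,0],"rot": [0,0,0]}]}}

```text
clock: 15.42
ee_pos: [0.5393, -0.2762, 0.3593]
ee_rot: [3.141, -0.004, -0.265]
contact_force: [0.3, 0.4, -2.0]
grip_width: 0.02
gripper_force: 35.0
```

```bash
python3 - <<'E'
from h import *
to([.598,.177,.357])
im,W,col,T=wrist_cloud();cv2.imwrite("pics/w3.png",im[:,:,::-1])
for lo,hi in((.04,.09),(.09,.13),(.13,.19)):
    k=(np.abs(T[:,0])<.06)&(np.abs(T[:,1])<.02)&(T[:,2]>lo)&(T[:,2]<hi)
    print(lo,k.sum(),*( (T[k].min(0).round(4),T[k].max(0).round(4),T[k].mean(0).round(4)) if k.any() else ()))
E
```

```text
pose [ 0.5393 -0.2762  0.3593] [ 3.141 -0.004 -0.265] q [-0.48  0.27  1.62  0.    1.25  1.36] t 15.42
F [ 0.3  0.4 -2. ] w 0.02 gf 35.0
shift [ -3.11 -22.64   0.09] turn [ 0.01 -0.05 -0.  ]
0.04 5891 [-0.0193 -0.02    0.04  ] [0.0345 0.02   0.0899] [0.0135 0.0003 0.0508]
0.09 401 [ 0.0312 -0.0092  0.09  ] [0.0344 0.0104 0.1298] [0.0337 0.0006 0.1079]
0.13 253 [ 0.0311 -0.0092  0.13  ] [0.0345 0.0106 0.1722] [0.0337 0.0006 0.1494]
```

View pics/w3.png

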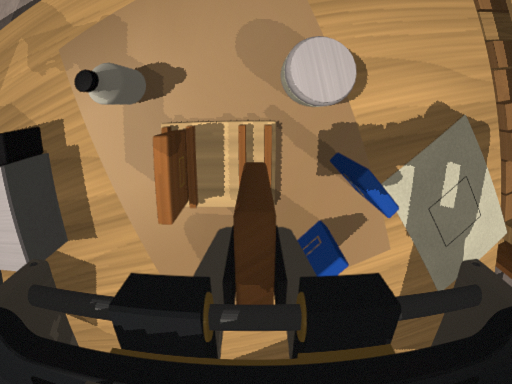

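The wrist picture shows the narrow board held square, its edge running (255,165)-(255,300). The wide board, tin, glue and blue boards are untouched. Next, carry it over the slot.

{"method": "send_rows", "body": {"increments": [{"translation": [-0.07,-0.5,0],"rot": [0,0,0]},{"translation": [-0.13,-0.98,0],"rot": [0,0,0]},{"translation": [-0.13,-0.98,0],"rot": [0,0,0]},{"translation": [-0.13,-0.98,0],"rot": [0,0,0]},{"translation": [-0.13,-0.98,0],"rot": [0,0,0]},{"translation": [-0.13,-0.98,0],"rot": [0,0,0]},{"translation": [-0.13,-0.98,0],"rot": [0,0,0]},{"translation": [-0.13,-0.98,0],"rot": [0,0,0]},{"translation": [-0.13,-0.98,0],"rot": [0,0,0]},{"translation": [-0.13,-0.98,0],"rot": [0,0,0]},{"translation": [-0.13,-0.98,0],"rot": [0,0,0]},{"translation": [-0.13,-0.98,0],"rot": [0,0,0]}]}}

```text
clock: 16.47
ee_pos: [0.568, -0.0485, 0.3548]
ee_rot: [3.141, 0.003, -0.265]
contact_force: [0.1, 0.1, -1.9]
grip_width: 0.0199
gripper_force: 35.0
```

{"method": "send_rows", "body": {"increments": [{"translation": [-0.14,-0.98,0],"rot": [0,0,0]},{"translation": [-0.14,-0.98,0],"rot": [0,0,0]},{"translation": [-0.14,-0.98,0],"rot": [0,0,0]},{"translation": [-0.14,-0.98,0],"rot": [0,0,0]},{"translation": [-0.14,-0.98,0],"rot": [0,0,0]},{"translation": [-0.14,-0.98,0],"rot": [0,0,0]},{"translation": [-0.14,-0.98,0],"rot": [0,0,0]},{"translation": [-0.14,-0.98,0],"rot": [0,0,0]},{"translation": [-0.14,-0.98,0],"rot": [0,0,0]},{"translation": [-0.14,-0.98,0],"rot": [0,0,0]},{"translation": [-0.14,-0.98,0],"rot": [0,0,0]},{"translation": [-0.14,-0.6,0],"rot": [0,0,0]}]}}

```text
clock: 17.47
ee_pos: [0.5952, 0.1803, 0.3548]
ee_rot: [3.141, 0.003, -0.264]
contact_force: [0.7, -0.4, -1.6]
grip_width: 0.0198
gripper_force: 35.0
```

{"method": "send_rows", "body": {"increments": [{"translation": [0,0,0],"rot": [0,0,-0.4]},{"translation": [0,0,0],"rot": [0,0,-0.4]},{"translation": [0,0,0],"rot": [0,0,0]},{"translation": [0,0,0],"rot": [0,0,0]}]}}

```text
clock: 17.8
ee_pos: [0.5954, 0.1783, 0.3557]
ee_rot: [3.141, 0.001, -0.202]
contact_force: [0.3, -0.6, -2.5]
grip_width: 0.0201
gripper_force: 35.0
```

```bash
cat >> h.py <<'E'
def wslot():
    im,W,col,T=wrist_cloud()
    a=np.deg2rad(-11.5);c=np.array([.598,.177]);L=(W[:,:2]-c)@np.array([[np.cos(a),-np.sin(a)],[np.sin(a),np.cos(a)]])
    held=(abs(T[:,0]+.0008)<.045)&(abs(T[:,1]-.0007)<.014)&(T[:,2]<.178)
    k=~held&(abs(L[:,0])<.05)&(abs(L[:,1])<.03)
    deck=k&(abs(W[:,2]-.125)<.006);deep=k&(W[:,2]<.11)
    print("deck z",np.median(W[deck,2]).round(4),"n",deck.sum(),deep.sum())
    near=deck&(abs(L[:,0])<.034)
    print("deck edges y (box axes rel .598,.177)",near.sum(), [L[near&(L[:,1]>0.003),1].min().round(4) if (near&(L[:,1]>0.003)).any() else None, L[near&(L[:,1]<-.003),1].max().round(4) if (near&(L[:,1]<-.003)).any() else None])
    ny=deck&(abs(L[:,1])<.008)
    print("edges x",[L[ny&(L[:,0]>0),0].min().round(4) if (ny&(L[:,0]>0)).any() else None, L[ny&(L[:,0]<0),0].max().round(4) if (ny&(L[:,0]<0)).any() else None])
    return im,W,T
E
python3 - <<'E'
from h import *
to([.598,.177,.33],-.203)
im,W,T=wslot();cv2.imwrite("pics/w4.png",cv2.resize(im[100:330,140:400,::-1],None,fx=2.3,fy=2.3))
print("deck",rect(W,.119,.131,(.595,.176),.135))
k=(np.abs(T[:,0])<.06)&(np.abs(T[:,1])<.016)&(T[:,2]>.1)&(T[:,2]<.176);print("board",T[k].min(0).round(4),T[k].max(0).round(4))
for c in("top","scene"):
  im,d=env.camera(c);P=cloud(c,d);o=env.get_obs()
  print(c,rect(P,.165,.30,o["ee_pos"][:2],.05))
E
```

```text
pose [0.5954 0.1783 0.3557] [ 3.141e+00  1.000e-03 -2.020e-01] q [ 0.29  0.3   1.58 -0.    1.26  2.06] t 17.8
F [ 0.3 -0.6 -2.5] w 0.0201 gf 35.0
shift [0.14 0.04 1.28] turn [0.01 0.02 0.01]
deck z 0.1251 n 2470 365
deck edges y (box axes rel .598,.177) 1564 [np.float64(0.0101), np.float64(-0.0144)]
edges x [np.float64(0.038), None]
deck (19434, 590.8, 176.2, array([181.4, 184.1]), 79.1, 'z', np.float64(0.1251))
board [ 0.0307 -0.0093  0.1001] [0.0343 0.0106 0.1716]
top (112, 589.6, 162.7, array([16.1, 62.7]), 77.6, 'z', np.float64(0.218))
scene (1233, 601.9, 183.6, array([43.7, 65.5]), 41.9, 'z', np.float64(0.2405))
```

View pics/w4.png

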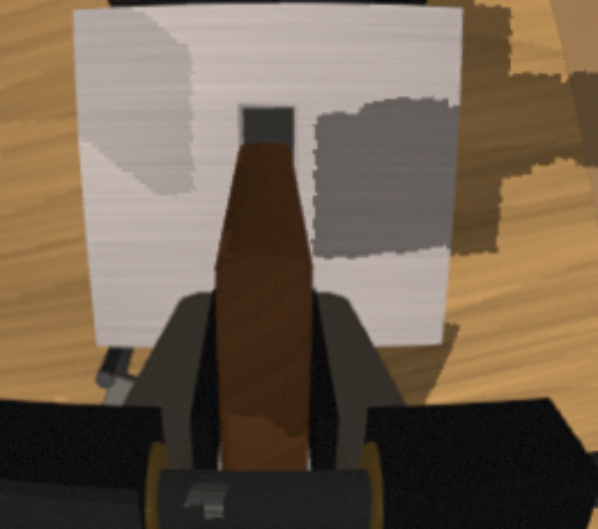

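The view shows the board standing over the slot. The dark part still visible at (268,125) is centred on it, with the far end at row 105. Fine correction, then lower close to the deck.

{"method": "send_rows", "body": {"increments": [{"translation": [0.23,0.11,0.4],"rot": [0,0,-0.08]},{"translation": [0,0,0.6],"rot": [0,0,0]},{"translation": [0,0,0.6],"rot": [0,0,0]},{"translation": [0,0,0.4],"rot": [0,0,0]},{"translation": [0,0,0.25],"rot": [0,0,0]},{"translation": [0,0,0],"rot": [0,0,0]},{"translation": [0,0,0],"rot": [0,0,0]},{"translation": [0,0,0],"rot": [0,0,0]}]}}

```text
clock: 18.62
ee_pos: [0.6003, 0.1752, 0.312]
ee_rot: [-3.141, -0.0, -0.195]
contact_force: [0.6, -0.4, -2.5]
grip_width: 0.0198
gripper_force: 35.0
```

```bash
python3 - <<'E'
from h import *
to([.5995,.1752,.31],-.196)
im,W,T=wslot();cv2.imwrite("pics/w5.png",cv2.resize(im[100:330,140:400,::-1],None,fx=2.3,fy=2.3))
# all in tool axes: slot rim vs board
k=(abs(T[:,0])<.06)&(abs(T[:,1])<.04);deck=k&(abs(W[:,2]-.125)<.004)
s=deck&(T[:,0]>-.02)&(T[:,0]<.034)&(abs(T[:,1])>.006)
for lo in np.arange(-.02,.034,.009):
    q=s&(T[:,0]>=lo)&(T[:,0]<lo+.009);a=T[q&(T[:,1]>0),1];b=T[q&(T[:,1]<0),1]
    print(lo.round(3),a.min().round(4) if len(a) else None,b.max().round(4) if len(b) else None)
e=deck&(abs(T[:,1])<.008);print("far edge x",np.sort(T[e,0])[:8].round(4))
b=(abs(T[:,1])<.016)&(abs(T[:,0])<.05)&(T[:,2]>.1)&(T[:,2]<.175)&~deck;print("board",T[b].min(0).round(4),T[b].max(0).round(4))
E
```

```text
pose [0.6003 0.1752 0.312 ] [-3.141 -0.    -0.195] q [0.28 0.34 1.62 0.   1.17 2.05] t 18.62
F [ 0.6 -0.4 -2.5] w 0.0198 gf 35.0
shift [-0.04  0.01  0.1 ] turn [-0.   -0.01  0.02]
deck z 0.125 n 2912 95
deck edges y (box axes rel .598,.177) 1880 [np.float64(0.01), np.float64(-0.0141)]
edges x [np.float64(0.0369), None]
-0.02 0.0192 -0.019
-0.011 0.018 -0.0169
-0.002 0.016 -0.0149
0.007 0.0141 -0.013
0.016 0.0131 -0.011
0.025 0.013 -0.011
0.034 None None
far edge x [0.0343 0.0343 0.0343 0.0344 0.0344 0.0344 0.0344 0.0344]
board [ 0.0309 -0.0093  0.1001] [0.0343 0.0106 0.1725]
```

View pics/w5.png

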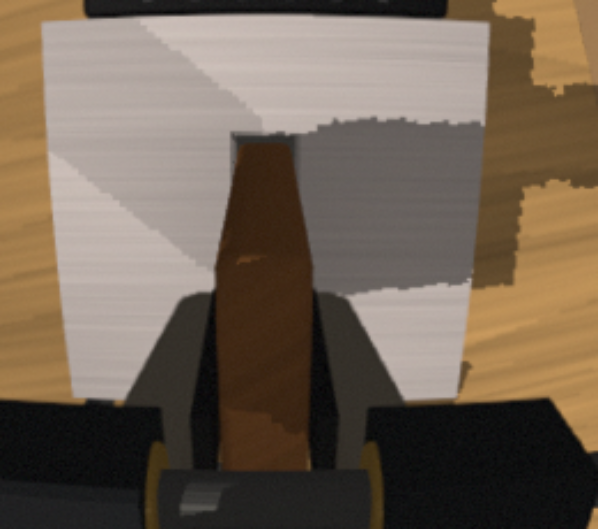

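```bash
python3 - <<'E'
from h import *
m=env.camera_model("wrist");print(m["hand_eye"][:3].round(3))
im,W,col,T=wrist_cloud()
k=(abs(T[:,1]-.0007)<.007)&(T[:,0]>.028)&(T[:,0]<.06)&(T[:,2]>.15)
o=np.argsort(T[k,0]);Q=np.c_[T[k],W[k,2],col[k].mean(1)][o]
# per-x-bin stats beyond board bottom
for lo in np.arange(.028,.046,.001):
    q=Q[(Q[:,0]>=lo)&(Q[:,0]<lo+.001)]
    if len(q): print(lo.round(4),len(q),"z",q[:,3].min().round(3),np.median(q[:,3]).round(3),q[:,3].max().round(3),"gray",np.median(q[:,4]).round(0))
E
```

```text
[[ 0.    -0.959 -0.284  0.08 ]
 [ 1.     0.    -0.     0.001]
 [ 0.    -0.284  0.959 -0.082]]
0.033 63 z 0.139 0.151 0.162 gray 37.0
0.034 37 z 0.122 0.147 0.16 gray 40.0
0.035 15 z 0.124 0.125 0.125 gray 128.0
0.036 15 z 0.123 0.125 0.126 gray 175.0
0.037 15 z 0.124 0.125 0.126 gray 179.0
0.038 15 z 0.124 0.125 0.126 gray 181.0
0.039 15 z 0.124 0.125 0.126 gray 180.0
0.04 15 z 0.124 0.125 0.126 gray 181.0
0.041 17 z 0.124 0.125 0.126 gray 182.0
0.042 22 z 0.124 0.125 0.126 gray 181.0
0.043 20 z 0.124 0.125 0.126 gray 188.0
0.044 21 z 0.124 0.125 0.126 gray 187.0
0.045 16 z 0.124 0.125 0.126 gray 181.0
```

{"method": "send_rows", "body": {"increments": [{"translation": [-0.06,0.01,0],"rot": [0,0,0]},{"translation": [0,0,0.2],"rot": [0,0,0]},{"translation": [0,0,0.2],"rot": [0,0,0]},{"translation": [0,0,0.2],"rot": [0,0,0]},{"translation": [0,0,0.2],"rot": [0,0,0]},{"translation": [0,0,0.2],"rot": [0,0,0]},{"translation": [0,0,0],"rot": [0,0,0]},{"translation": [0,0,0],"rot": [0,0,0]},{"translation": [0,0,0],"rot": [0,0,0]}]}}

```text
clock: 19.47
ee_pos: [0.599, 0.1751, 0.2917]
ee_rot: [3.142, -0.0, -0.195]
contact_force: [0.0, 0.4, -1.9]
grip_width: 0.0199
gripper_force: 35.0
```

Inside the slot with no contact. Lowering on.

{"method": "send_rows", "body": {"increments": [{"translation": [0,0,0.3],"rot": [0,0,0]},{"translation": [0,0,0.3],"rot": [0,0,0]},{"translation": [0,0,0.3],"rot": [0,0,0]},{"translation": [0,0,0.3],"rot": [0,0,0]},{"translation": [0,0,0.3],"rot": [0,0,0]},{"translation": [0,0,0.3],"rot": [0,0,0]},{"translation": [0,0,0.3],"rot": [0,0,0]},{"translation": [0,0,0],"rot": [0,0,0]},{"translation": [0,0,0],"rot": [0,0,0]},{"translation": [0,0,0],"rot": [0,0,0]}]}}

```text
clock: 20.3
ee_pos: [0.599, 0.1752, 0.2499]
ee_rot: [-3.141, -0.0, -0.195]
contact_force: [0.1, 0.2, -2.4]
grip_width: 0.0201
gripper_force: 35.0
```

```bash
python3 - <<'E'
from h import *
to([.599,.1751,.2495])
im,W,col,T=wrist_cloud();k=(abs(T[:,1])<.03)&(T[:,0]>-.02)&(T[:,0]<.05)&(abs(W[:,2]-.125)<.003)&(col.mean(1)>75)
for lo in(.0,.01,.02,.03):
    q=k&(T[:,0]>=lo)&(T[:,0]<lo+.01);print(lo,T[q&(T[:,1]>0.008),1].min().round(4),T[q&(T[:,1]<-.007),1].max().round(4))
q=k&(abs(T[:,1])<.007);print("far",np.sort(T[q,0])[:3].round(4))
b=(abs(T[:,1])<.014)&(abs(T[:,0])<.036)&(T[:,2]>.095)&(W[:,2]>.129);print("board",T[b].min(0).round(4),T[b].max(0).round(4))
cv2.imwrite("pics/w6.png",cv2.resize(im[100:330,140:400,::-1],None,fx=2.3,fy=2.3))
im,_=env.camera("scene");cv2.imwrite("pics/s6.png",im[:,:,::-1])
E
```

```text
pose [0.599  0.1752 0.2499] [-3.141 -0.    -0.195] q [ 0.28  0.4   1.68 -0.    1.05  2.05] t 20.3
F [ 0.1  0.2 -2.4] w 0.0201 gf 35.0
shift [0.   0.01 0.02] turn [-0. -0.  0.]
0.0 0.0156 -0.0145
0.01 0.014 -0.0129
0.02 0.0132 -0.0134
0.03 0.008 -0.0076
far [0.0363 0.037  0.0371]
board [ 0.0308 -0.0093  0.0951] [0.0344 0.0106 0.1207]
```

View pics/w6.png

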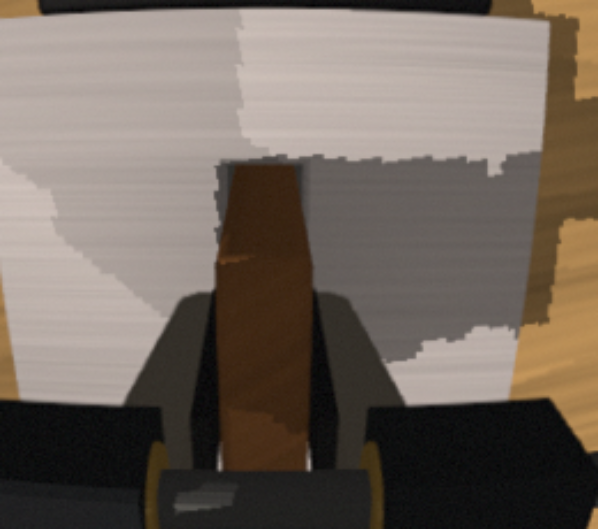

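View pics/s6.png

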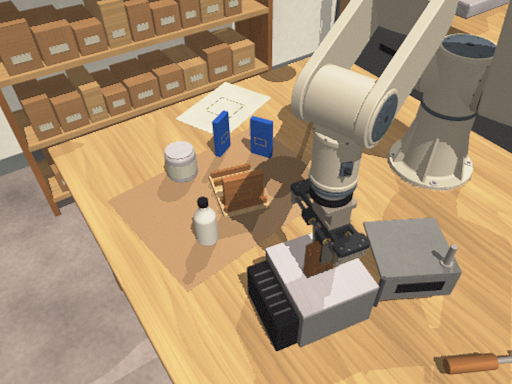

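The board hangs in the slot with gaps on both sides (cols 217-228 and 302-308 at row 170). The door is wide open at the right, post at (450,255), and the wide board, tin and glue are unmoved. The force is the board's weight only.

```bash
python3 -c "
from rig import env
print(env.job_done())"
```

```text
the job is handed in; nothing more can be done
None
```

The job is handed in at about 20 s: the door is open against its stop, and the narrow drawer front hangs in the gripper about 5 cm into the slot, with only its own weight on the wrist; the wide front, tin and glue bottle were not touched.

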